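# Lock the engraver's turntable

### The arm

A 7-joint arm with a two-finger parallel gripper is mounted at the origin on the work surface. World frame = base frame: x ahead of the robot, y to its left, z up, the work surface at z = 0. Lengths are in m, angles in rad, forces in N, time in s.
With the tool pointing down it reaches from about 0.4 to 0.85 m from the base axis. Payload 10.4 kg.
Tool frame: the origin (TCP) lies on the centre line of the jaws, within the pads' length; the fingertips stand 8 mm ahead of it and the grasp point (between the pads) lies 11 mm behind it (r.finger_overhang is the distance from the TCP to the fingertips, in m); z points along the fingers, y is the line along which they close (so a half turn about z gives the same grasp; the last joint's range is limited). The gripper opens to 87 mm and grips with 3 to 60 N. Pads are 19 mm wide; open, the fingers measure 117 mm over their backs; the gripper's body (75 mm by 190 mm) begins 51 mm behind the grasp point.
Start: joints at [1.294, 0.332, -0.065, 1.46, 0.022, 1.35, -0.088], TCP at [0.157, -0.605, 0.231] pointing down, gripper open.
Joint ranges: [-2.6, 2.6], [-0.5, 2.12], [-1.47, 1.34], [0.16, 2.42], [-1.27, 4.41], [0.06, 2.06], [-2.6, 2.6]. Speed limits (rad/s): [2.22, 2.22, 2.79, 2.79, 3.14, 3.14, 3.14].

### API

Orientations are given as a unit quaternion [x, y, z, w].
In Python, from bench import r, vision gives the robot as it stands.
- The arm moves only by the tool drive_tool, never from a script. Its argument "series" is a list of rows, each a list of 2 entries, a list of its own where there are three numbers: the shift along the world's x, y, z in cm, then the turn about the world's z in degrees. A call has exactly 10 rows; each row shifts and turns the commanded pose from where the row before left it; what a row does not reach is not made up. A row lasts 1/8 s, in which the tool goes at most 62.5 mm and 10.7 degrees, less where a joint would pass 70% of its speed; a pose out of reach is approached as far as the arm can. A call with a gripper value outside its range is refused whole. "hand" is the closure, from 0 (fully open) to 1 (shut), set as the call begins (left out, the last holds). The fingers move at their own pace and stop on an object; "newtons" is the grip in N (left out, the last holds). Time passes only in rows, so rows that do not move let the fingers close, or fill a call up. It gives the time, the measured TCP pose, the force, the opening and the grip force at its end, in the units of the state.
- r.read_state(): the state, without advancing time (a new reading comes with each control period).
- vision.camera(name): name is "scene" or "top" or "wrist"; returns a dict with "color" (480x640x3 uint8, red, green, blue), "intrinsics" (3x3 intrinsics, pixels), "k1" (the pictures are not rectified: a ray, as slopes to the right and down, at radius r is drawn at 1 + k1 r^2 times it, then the intrinsics apply), "R" (3x3) and "t" (3): a world point X has camera coordinates R X + t; the wrist camera has in their place "mount" (4x4, takes a point from camera to tool coordinates, whose origin is the TCP and whose axes are the flange's). Camera axes: x right, y down, z forward; pixel columns grow to the right and rows downward; lengths in m; the calibration is good to about 2 mm. A picture is of the moment at which its call begins: read the wrist's pose just before it. There is no depth.
- r.close_job(): hands the job in; it is judged then, once.
The state is a dict: "time": time; "joint_positions": joint angles; "joint_vel": joint speeds; "joint_torque": joint torques, N m; "ee_pos": TCP position; "eef_rot": TCP orientation; "ft_force": force on the tool from outside, world axes, zero at the start; "torque": the same for the moment, N m; "width": finger opening in m; "grip_force": force on a finger pad.
Only numpy, scipy, OpenCV 4.12 (cv2) and the standard library are available. Lean on these libraries where they do the work, as an engineer would, in place of code of your own. Each camera call takes 0.05 s, during which the arm holds its last target. There are 200 camera calls.

### The job

Lock the engraving turntable: push the black post on its slotted disc round until the slot faces the locking bar, then push the red tab so that the bar slides fully home into the slot, and take the hand away. Work gently with the fingertips and grip nothing; leave the jar, the case, the hammer and the dish where they are.

Things in the scene. Friction and masses are not known exactly. Their poses are not given: they have to be found in the camera images.
- turntable: Fixed green base plate of the turntable, 200 (its x) x 310 (its y, from -150 to +160) x 16 mm high, immovable. Origin on the bench. The disc's axis is vertical at (0, -60) mm; the locking bar slides along the line x = 0, on the disc's +y side. A dark guide with a strap (41 mm wide, y 25 to 51 mm, top 40 mm above the bench) spans the bar.
- disc (a joint): Angle of the slotted disc about its vertical axis, rad, growing anticlockwise from above; 0 = slot exactly facing the bar. Starts at -1.9 to -0.7; stops at -2.3 and 0.5. Turning takes about 0.12 N m (2 N at the post); it stays where left. The bar enters freely within about 0.04 rad of 0; a little further off its round nose centres the disc, beyond that the rim blocks it.
- lockbar (a joint): Travel of the locking bar towards the disc (along -y of the turntable), m: starts at 0 to 0.006 (out, nose clear of the rim), 0.036 = fully home against its stop. It slides with about 3 N of friction and stays where it is left. At 0 the nose is 12 mm outside the rim; fully home it is 24 mm inside the slot.
- disc_center (a point): Point on the disc's axis at the height of its top face, 34 mm above the bench. Aluminium disc, 150 mm diameter, 12 mm thick, with one slot 20 mm wide and 28 mm deep cut in from the rim. In its middle a wooden block, 56 mm diameter, with a brass plaque, reaches 55 mm above the bench.
- post_top (a point): Centre of the top of the black upright post fixed on the disc: 16 mm diameter, 36 mm tall above the disc's top face (top 70 mm above the bench), 58 mm from the disc's axis. With the disc at 0 it stands at 0.6 rad anticlockwise from the turntable's +x direction, 0.97 rad clockwise of the slot.
- slot_mouth (a point): Middle of the slot's mouth at the disc's rim, 75 mm from the axis, on the top face. With the disc at 0 it lies towards the turntable's +y, in front of the bar's nose.
- bar_nose_tip (a point): Tip of the steel bar's round nose (bar 14 mm wide, 10 mm thick, 80 mm long), on its top face 33 mm above the bench.
- tab_top (a point): Centre of the top of the red tab standing on the bar: 34 mm wide across the bar, 10 mm thick along it, top 69 mm above the bench, 68 mm behind the bar's nose. The bar reaches 12 mm behind its centre, top 33 mm above the bench. Push its rear (+y) face towards the disc.
- jar: Loose jar with white lid, 58 mm diameter, 75 mm tall; origin under its centre. To be left alone.
- case: Loose green spectacle case, 62 x 155 x 36 mm; origin under its centre, long side along its y. To be left alone.
- hammer: Loose hammer, 200 mm long, lying along its x axis on the bench. To be left alone.
- dish: Loose white china dish, 84 mm diameter, 22 mm high; origin under its centre. To be left alone.

How it is judged:
On the way, in this order (a step that is already met when the one before it is completed fails the run):
1. the disc is turned so that its slot faces the bar (value of joint disc between -0.12 and 0.12 rad), for 0.1 s.
2. the bar is pushed home into the slot (all of step 1 and value of joint lockbar above 0.031 m), for 0.2 s.
At the end, for the whole second after the job is handed in: The bar is home in the slot (travel over 31 of 36 mm), the disc stands within 0.12 rad of alignment, both are at rest, and jar, case, hammer and dish are within 30 mm of where they stood (all of step 2 and velocity of joint lockbar below 0.005 m/s and velocity of joint disc below 0.05 rad/s and distance of each of jar, case, hammer, dish from where it was at the start of the episode below 0.03 m); the robot touches nothing.
It fails at once if the jar, case, hammer or dish is moved more than 30 mm, lifted or tipped over (distance of any of jar, case, hammer, dish from where it was at the start of the episode above 0.03 m or angle between any of jar, case, dish's own z axis and vertical above 0.5 rad).
It fails at once if the disc or its post is gripped or shoved hard (over 35 N) (contact force between the fingers and disc above 35 N).
It fails at once if the bar or its tab is gripped or shoved hard (over 45 N) (contact force between the fingers and lockbar above 45 N).
It also fails if it takes over 54 s, if anything falls off the work surface, if the arm or the gripper's body presses on something with over 40 N, if the wrist force passes 120 N, or if a joint passes its speed limit or range.

## Working session

There is one attempt and no reset: what is moved stays moved. The work goes in short steps, Python scripts to look and compute and a tool call to move; the robot and the scene stay as the last step left them, time stands still between calls to the robot, and variables do not carry over. Pictures are saved under pics/ and viewed, at most 10 in all, crops included, and the job is handed in when it is done.

Besides the shell and the picture viewer there is one more tool, called after "Emit:" as a command line: name --argument value ..., lists and objects as JSON in quotes. drive_tool: Moves the arm, as the interface text tells. Its arguments: {"type":"object","properties":{"series":{"type":"array"},"hand":{"type":"number"},"newtons":{"type":"number"}},"required":["series"]}

```bash
mkdir -p pics; cat > h.py <<'E'
import numpy as np, cv2
from bench import r, vision
def grab(n,f):
    c=vision.camera(n); cv2.imwrite('pics/'+f,c['color'][:,:,::-1]); return c
def ray(c,u,v):
    K=np.array(c['intrinsics']); d=np.array([(u-K[0,2])/K[0,0],(v-K[1,2])/K[1,1]]); s=d.copy()
    for _ in range(20): s=d/(1+c['k1']*(s@s))
    R=np.array(c['R']);t=np.array(c['t']); return -R.T@t, R.T@np.array([s[0],s[1],1])
def at(c,u,v,z):
    o,d=ray(c,u,v); return (o+d*(z-o[2])/d[2])
E
python3 - <<'E'
from h import *
import pickle
for n in('top','scene'):
    c=grab(n,n+'0.png'); pickle.dump({k:c[k] for k in('intrinsics','k1','R','t')},open(n+'.pkl','wb'))
    print(n,-np.array(c['R']).T@np.array(c['t']))
E
```

```text
top [0.4807983  0.08306817 1.43698031]
scene [1.20902127 0.69002978 0.82163513]
```

View pics/top0.png

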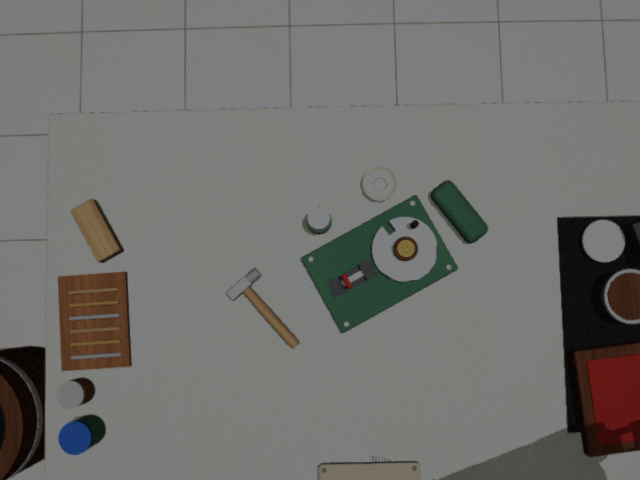

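View pics/scene0.png

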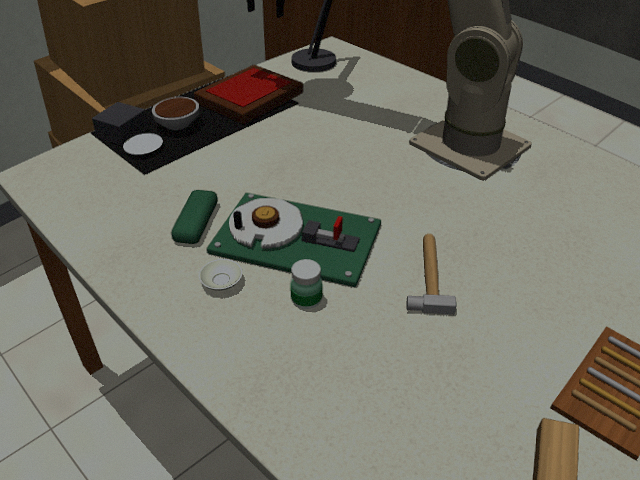

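The top view shows the plate (corners about (302,258), (417,197), (457,268), (343,332)), the disc at (405,249), the post at (414,225), the slot at about (390,226) and the red tab at (349,280). I'll enlarge it to get exact pixels.

```bash
python3 - <<'E'
import cv2
i=cv2.imread('pics/top0.png')[187:337,290:490]
cv2.imwrite('pics/crop.png',cv2.convertScaleAbs(cv2.resize(i,None,fx=4,fy=4,interpolation=cv2.INTER_CUBIC),alpha=1.5,beta=15))
E
```

```text
(no output)
```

View pics/crop.png

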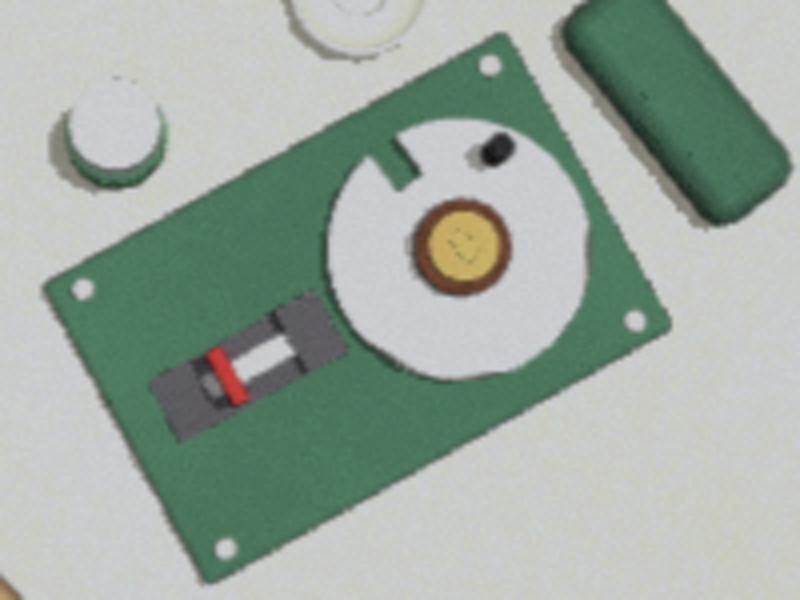

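The crop shows the plate corners at (45,285), (505,33), (670,327) and (207,583). The disc centre is at (458,249), the slot mouth at (382,148), the post top at (500,147) and the tab top at (228,375).

```bash
cat >> h.py <<'E'
import pickle
def model():
    c=pickle.load(open('top.pkl','rb'))
    g=lambda u,v,z: at(c,u/4+290-.4,v/4+187-.4,z)[:2]
    P=np.array([g(45,285,.016),g(505,33,.016),g(670,327,.016),g(207,583,.016)])
    L=np.array([[-.1,.16],[-.1,-.15],[.1,-.15],[.1,.16]])
    # decide by fit over both chirality-consistent labelings
    best=None
    for k in range(4):
        for s in(1,-1):
            l=np.roll(L,k,0) if s==1 else np.roll(L[::-1],k,0)
            a=l-l.mean(0); b=P-P.mean(0); th=np.arctan2((a[:,0]*b[:,1]-a[:,1]*b[:,0]).sum(),(a*b).sum())
            R=np.array([[np.cos(th),-np.sin(th)],[np.sin(th),np.cos(th)]]); t=P.mean(0)-R@l.mean(0)
            e=np.linalg.norm(l@R.T+t-P,axis=1).max(); q=np.linalg.norm(R@[0,-.06]+t-g(458,249,.034))
            if best is None or e+q<best[0]: best=(e+q,th,R,t,e,q)
    return g,best
E
python3 - <<'E'
from h import *
g,(s,th,R,t,e,q)=model(); print('th',th,'t',t,e,q)
inv=lambda p:R.T@(p-t)
c=R@[0,-.06]+t; print('disc',c,g(458,249,.034))
for n,p in dict(slot=g(382,148,.034),post=g(500,147,.07),tab=g(228,375,.069)).items():
    l=inv(p)-[0,-.06]; print(n,p,inv(p),np.hypot(*l),np.arctan2(l[1],l[0]))
print('case',inv(g(678,108,.036)),'jar',inv(g(115,127,.075)),'dish',inv(g(356,-12,.02)))
st=r.read_state();print(st['ee_pos'],st['eef_rot'],st['width'],st['time'])
E
```

```text
th 0.4796947696807598 t [ 0.57127771 -0.03901575] 0.003446012024335579 0.000744117210440904
disc [ 0.59896822 -0.0922439 ] [ 0.59914413 -0.09152087]
slot [ 0.65824249 -0.0497433 ] [ 0.07219872 -0.04965178] 0.07293655047405907 0.1423601500692211
post [ 0.65282909 -0.11235029] [ 0.03850264 -0.10269435] 0.057491395645737436 -0.836976327135334
tab [0.52874888 0.04276662] [1.44005704e-05 9.21794885e-02] 0.15217948916280796 1.570701697942625
case [ 0.01055617 -0.20980886] jar [0.15125322 0.08095796] dish [ 0.16245961 -0.08414708]
[ 0.15687176 -0.60464627  0.22984896] [ 9.91954719e-01  1.26591607e-01 -9.90480063e-05 -6.25518902e-04] 0.08717146993969507 0.1
```

Emit:
drive_tool --series '[[[4.0,3.9,-0.8],5.5],[[4.0,3.9,-0.8],5.5],[[4.0,3.9,-0.8],5.5],[[4.0,3.9,-0.8],5.5],[[4.0,3.9,-0.8],5.5],[[4.0,3.9,-0.8],5.5],[[4.0,3.9,-0.8],5.5],[[4.0,3.9,-0.8],5.5],[[4.0,3.9,-0.8],5.5],[[4.0,3.9,-0.8],5.5]]' --hand 1 --newtons 10

```text
time: 1.35
ee_pos: [0.5579, -0.2137, 0.1501]
eef_rot: [0.821, 0.571, -0.0, -0.0]
ft_force: [0.1, -1.4, -0.1]
width: 0.0017
grip_force: 0.0
```

Emit:
drive_tool --series '[[[2.1,1.9,0],0],[[2.1,1.9,0],0],[[2.1,1.9,0],0],[[2.2,1.8,-0.5],0],[[0,0,-2.0],0],[[0,0,-2.0],0],[[0,0,-2.0],0],[[0,0,-2.0],0],[[0,0,-1.1],0],[[0,0,0],0]]'

```text
time: 2.6
ee_pos: [0.6414, -0.14, 0.0536]
eef_rot: [0.821, 0.57, -0.0, -0.001]
ft_force: [-0.1, -0.3, 0.2]
width: 0.0002
grip_force: 0.0
```

```bash
python3 - <<'E'
from h import *
s=r.read_state();print(s['ee_pos'],s['ft_force'])
c=np.array([.599,-.092]);p0=s['ee_pos'][:2]
l=p0-c;print(np.hypot(*l),np.arctan2(l[1],l[0]))
A=np.linspace(-.82,.55,21); P=c+.0606*np.c_[np.cos(A),np.sin(A)]
print(np.round(100*(P[0]-p0),2)); print(np.round(100*np.diff(P,axis=0),2).tolist(),np.degrees(A[1]-A[0]))
E
```

```text
[ 0.64138068 -0.14004852  0.05362473] [-0.0551557  -0.28330132  0.15602915]
0.06406857474715633 -0.847993371088927
[-0.1   0.37]
[[0.29, 0.29], [0.27, 0.31], [0.25, 0.33], [0.23, 0.35], [0.2, 0.36], [0.18, 0.37], [0.15, 0.39], [0.13, 0.4], [0.1, 0.4], [0.07, 0.41], [0.04, 0.41], [0.01, 0.41], [-0.02, 0.41], [-0.04, 0.41], [-0.07, 0.41], [-0.1, 0.4], [-0.13, 0.4], [-0.15, 0.39], [-0.18, 0.37], [-0.2, 0.36]] 3.9247608966461396
```

Emit:
drive_tool --series '[[[0.1,0.4,0],0],[[0.3,0.3,0],0],[[0.25,0.3,0],2],[[0.25,0.35,0],4],[[0.2,0.35,0],4],[[0.2,0.35,0],4],[[0.2,0.35,0],4],[[0.15,0.4,0],4],[[0.1,0.4,0],4],[[0.1,0.4,0],4]]'

```text
time: 3.85
ee_pos: [0.6606, -0.1047, 0.0548]
eef_rot: [0.645, 0.764, -0.0, 0.0]
ft_force: [-1.3, -2.6, 1.0]
width: 0.0002
grip_force: 1.1
```

```bash
python3 - <<'E'
from h import *
grab('top','top1.png')
i=cv2.imread('pics/top1.png')[187:337,290:490]
cv2.imwrite('pics/crop1.png',cv2.convertScaleAbs(cv2.resize(i,None,fx=4,fy=4,interpolation=cv2.INTER_CUBIC),alpha=1.5,beta=15))
s=r.read_state();l=s['ee_pos'][:2]-np.array([.599,-.092]);print(np.hypot(*l),np.arctan2(l[1],l[0]),s['ft_force'],s['eef_rot'])
E
```

```text
0.06283185872932918 -0.19129782754136793 [-0.94424202 -1.80429489  0.76322686] [ 6.43162058e-01  7.65730013e-01 -1.77661836e-04  2.87871777e-04]
```

View pics/crop1.png

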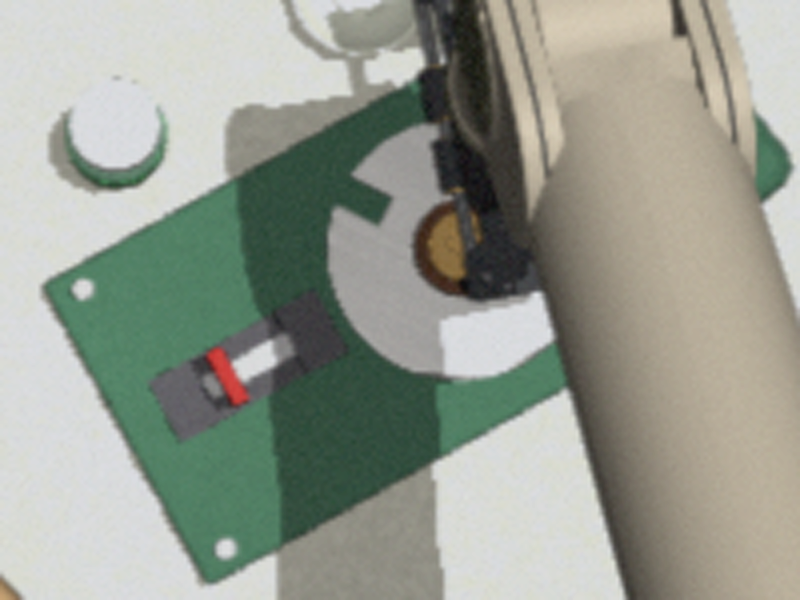

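The slot mouth has moved to crop pixel (344,191), so the disc is following the finger at about 2–3 N. I'll keep going round the arc.

Emit:
drive_tool --series '[[[0.05,0.5,0],4],[[0.0,0.5,0],4],[[0.0,0.5,0],4],[[-0.05,0.5,0],4],[[-0.1,0.5,0],4],[[-0.15,0.45,0],4],[[-0.2,0.45,0],4.5],[[-0.2,0.45,0],4.5],[[-0.25,0.4,0],4.5],[[-0.25,0.4,0],4.5]]'

```text
time: 5.15
ee_pos: [0.6495, -0.058, 0.0548]
eef_rot: [0.328, 0.945, -0.0, 0.001]
ft_force: [1.2, -2.3, -1.2]
width: 0.0003
grip_force: 1.3
```

```bash
python3 - <<'E'
from h import *
grab('top','top2.png')
i=cv2.imread('pics/top2.png')[227:307,335:442]
cv2.imwrite('pics/crop2.png',cv2.convertScaleAbs(cv2.resize(i,None,fx=7,fy=7,interpolation=cv2.INTER_CUBIC),alpha=1.8,beta=15))
s=r.read_state();l=s['ee_pos'][:2]-np.array([.599,-.092]);print(np.hypot(*l),np.arctan2(l[1],l[0]),s['ft_force'],s['eef_rot'])
E
```

```text
0.060879627931653496 0.6045976754145961 [ 1.38698734 -1.6808501  -0.82082271] [ 3.26317220e-01  9.45260224e-01 -1.10856281e-04  4.11422698e-04]
```

View pics/crop2.png

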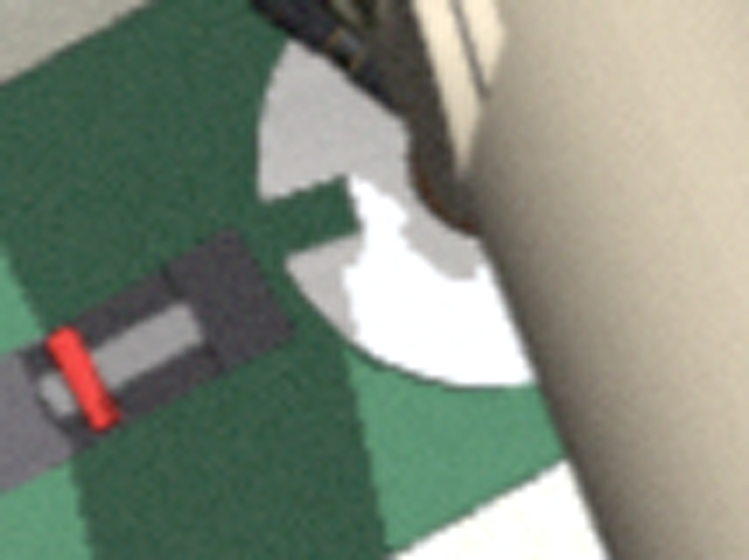

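The slot mouth corners are at crop pixels (262,200) and (288,258), and the slot's bottom corners at about (349,178) and (363,235).

```bash
python3 - <<'E'
from h import *
g,(s,th,R,t,e,q)=model(); c=pickle.load(open('top.pkl','rb'))
f=lambda u,v:R.T@(at(c,u/7+335-.43,v/7+227-.43,.034)[:2]-t)-[0,-.06]
m=f(275,229);b=f(356,206.5)
print(m,np.hypot(*m),np.arctan2(m[1],m[0])-np.pi/2,b,np.arctan2(*(m-b)[::-1])-np.pi/2)
E
```

```text
[0.01284076 0.07287361] 0.07399627677130292 -0.1744155422730964 [0.00656375 0.04610256] -0.2303097332824886
```

The disc is at about −0.18 rad. I'll push the last 11 mm slowly.

Emit:
drive_tool --series '[[[-0.1,0.14,0],2],[[-0.1,0.14,0],2],[[-0.12,0.14,0],2],[[-0.12,0.14,0],2],[[-0.12,0.13,0],2],[[-0.12,0.13,0],0],[[0,0,0],0],[[0,0,0],0],[[0,0,0],0],[[0,0,0],0]]'

```text
time: 6.45
ee_pos: [0.642, -0.0493, 0.0545]
eef_rot: [0.246, 0.969, -0.0, -0.0]
ft_force: [0.3, -2.7, 1.5]
width: 0.0003
grip_force: 0.9
```

```bash
python3 - <<'E'
from h import *
grab('top','top3.png')
i=cv2.imread('pics/top3.png')[227:307,335:442]
cv2.imwrite('pics/crop3.png',cv2.convertScaleAbs(cv2.resize(i,None,fx=7,fy=7,interpolation=cv2.INTER_CUBIC),alpha=1.8,beta=15))
s=r.read_state();l=s['ee_pos'][:2]-np.array([.599,-.092]);print(np.hypot(*l),np.arctan2(l[1],l[0]),s['ft_force'],s['eef_rot'])
E
```

```text
0.06061588356477657 0.7819818412399536 [ 0.97149747 -2.66846882  1.370994  ] [ 2.45798710e-01  9.69320878e-01  5.39480949e-06 -1.70019038e-04]
```

View pics/crop3.png

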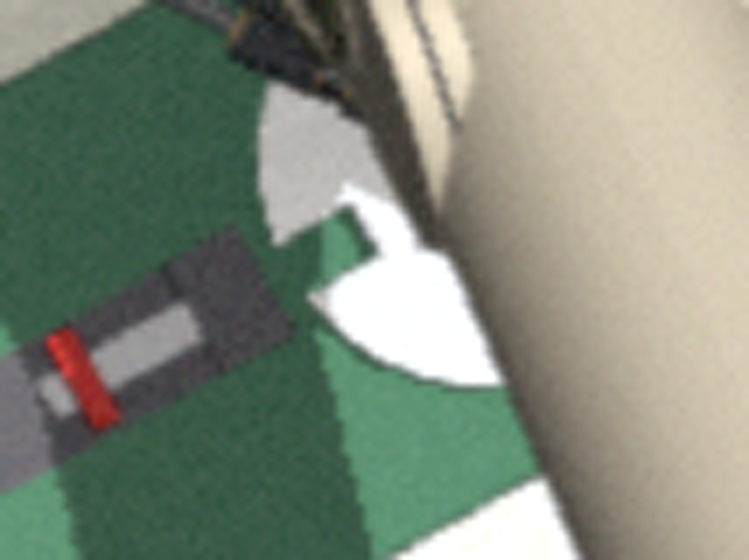

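The mouth corners are at (276,244) and (311,298), and the bottom corners at (347,206) and (379,255).

```bash
python3 - <<'E'
from h import *
g,(s,th,R,t,e,q)=model(); c=pickle.load(open('top.pkl','rb'))
f=lambda u,v:R.T@(at(c,u/7+335-.43,v/7+227-.43,.034)[:2]-t)-[0,-.06]
m=f(293.5,271);b=f(363,230.5)
print(m,np.arctan2(m[1],m[0])-np.pi/2,b,np.arctan2(*(m-b)[::-1])-np.pi/2)
p=r.read_state()['ee_pos']
for y in(.119,.092,.0735): w=R@[0,y]+t; print(y,w,100*(w-p[:2]))
print(R@[0,-.01],np.degrees(th)+90, f(85,378),f(195,323))
E
```

```text
[-0.00206199  0.07425116] 0.027763394868452362 [-0.00139544  0.04792427] 0.025312951309969467
0.119 [0.51635821 0.06655342] [-12.56498725  11.58381929]
0.092 [0.52881894 0.04260075] [-11.31891452   9.18855255]
0.0735 [0.53735684 0.02618874] [-10.46512395   7.54735126]
[ 0.00461508 -0.00887136] 117.48448575720762 [6.43256112e-05 1.50714928e-01] [-0.0014683   0.11064037]
```

The disc is at about +0.02 rad, which is aligned. Next I back off the post, lift, and move behind the tab.

Emit:
drive_tool --series '[[[0.4,-0.2,0],0],[[0.5,-0.3,0],0],[[0,0,2.0],0],[[0,0,2.5],0],[[0,0,2.0],0],[[-2.7,2.4,0],-6.8],[[-2.7,2.4,0],-6.8],[[-2.7,2.4,0],-6.8],[[-2.7,2.4,0],-6.8],[[-2.7,2.5,0],-6.8]]'

```text
time: 7.75
ee_pos: [0.5154, 0.0676, 0.1205]
eef_rot: [0.52, 0.854, 0.0, 0.0]
ft_force: [-0.6, 0.4, 0.6]
width: 0.0004
grip_force: 0.0
```

Emit:
drive_tool --series '[[[0,0,0],0],[[0,0,-2.0],0],[[0,0,-2.0],0],[[0,0,-1.5],0],[[0,0,-1.0],0],[[0,0,0],0],[[0,0,0],0],[[0,0,0],0],[[0,0,0],0],[[0,0,0],0]]'

```text
time: 9.0
ee_pos: [0.5163, 0.0667, 0.0548]
eef_rot: [0.518, 0.855, 0.0, 0.0]
ft_force: [0.8, 0.4, -0.1]
width: 0.0008
grip_force: 0.0
```

```bash
python3 - <<'E'
from h import *
grab('top','top4.png')
i=cv2.imread('pics/top4.png')[187:337,290:490]
cv2.imwrite('pics/crop4.png',cv2.convertScaleAbs(cv2.resize(i,None,fx=4,fy=4,interpolation=cv2.INTER_CUBIC),alpha=1.6,beta=15))
g,(s,th,R,t,e,q)=model();st=r.read_state();print(st['ee_pos'],R.T@(st['ee_pos'][:2]-t),st['ft_force'],np.degrees(2*np.arctan2(*st['eef_rot'][1::-1])))
E
```

```text
[0.51624885 0.06664763 0.05472813] [-5.35380667e-05  1.19134050e-01] [-0.9400484   0.1684178  -0.57884632] 117.53777417404483
```

View pics/crop4.png

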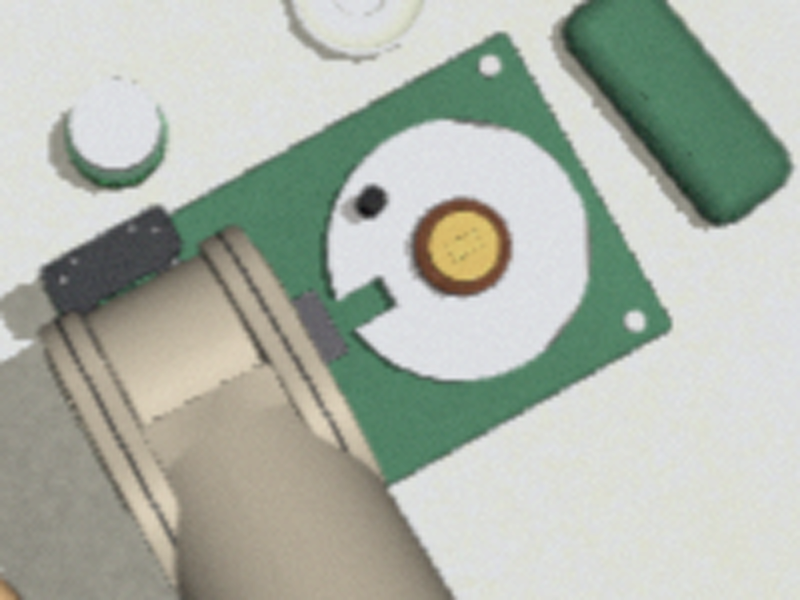

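The slot (mouth about (345,310)) is in line with the guide, and the jar, dish and case are where they were. Now I push the tab.

Emit:
drive_tool --series '[[[0.18,-0.35,0],0],[[0.18,-0.35,0],0],[[0.18,-0.35,0],0],[[0.18,-0.35,0],0],[[0.18,-0.35,0],0],[[0.18,-0.35,0],0],[[0.18,-0.35,0],0],[[0.18,-0.35,0],0],[[0.18,-0.35,0],0],[[0.18,-0.35,0],0]]'

```text
time: 10.3
ee_pos: [0.5343, 0.0316, 0.0546]
eef_rot: [0.518, 0.855, 0.0, 0.0]
ft_force: [-0.8, 3.6, -0.7]
width: 0.0
grip_force: 1.6
```

Emit:
drive_tool --series '[[[0.05,-0.1,0],0],[[0.05,-0.1,0],0],[[0.05,-0.1,0],0],[[0.05,-0.1,0],0],[[0.0,0.0,0],0],[[0.0,0.0,0],0],[[0,0,0],0],[[0,0,0],0],[[0,0,0],0],[[0,0,0],0]]'

```text
time: 11.55
ee_pos: [0.5362, 0.0275, 0.0546]
eef_rot: [0.519, 0.855, -0.0, 0.0]
ft_force: [0.5, 1.5, -0.3]
width: 0.0004
grip_force: 0.6
```

Emit:
drive_tool --series '[[[0.03,-0.05,0],0],[[0.03,-0.05,0],0],[[0.02,-0.05,0],0],[[0,0,0],0],[[0.0,0.0,0],0],[[0.0,0.0,0],0],[[0,0,0],0],[[0,0,0],0],[[0,0,0],0],[[0,0,0],0]]'

```text
time: 12.8
ee_pos: [0.5369, 0.0262, 0.0545]
eef_rot: [0.518, 0.855, 0.0, -0.0]
ft_force: [-2.2, 1.5, 1.8]
width: 0.0007
grip_force: 1.3
```

Emit:
drive_tool --series '[[[0.03,-0.05,0],0],[[0.02,-0.05,0],0],[[0,0,0],0],[[0,0,0],0],[[0.0,0.0,0],0],[[0.0,0.0,0],0],[[0,0,0],0],[[0,0,0],0],[[0,0,0],0],[[0,0,0],0]]'

```text
time: 14.05
ee_pos: [0.537, 0.026, 0.0545]
eef_rot: [0.518, 0.855, 0.0, -0.001]
ft_force: [-4.8, 4.9, 3.6]
width: 0.0007
grip_force: 2.9
```

The force is rising and the tool has stopped at the expected end of travel, so the bar is home. I'll back off, lift and check.

Emit:
drive_tool --series '[[[-0.3,0.5,0],0],[[-0.5,0.9,0],0],[[-0.5,0.9,0],0],[[0,0,2],0],[[0,0,3],0],[[0,0,4],0],[[-2,4,3],0],[[-2,5,0],0],[[-2,5,0],0],[[0,0,0],0]]'

```text
time: 15.3
ee_pos: [0.4628, 0.1925, 0.1764]
eef_rot: [0.515, 0.857, 0.001, 0.001]
ft_force: [-0.7, -0.5, 1.0]
width: 0.0006
grip_force: 0.0
```

```bash
python3 - <<'E'
from h import *
grab('top','top5.png')
i=cv2.imread('pics/top5.png')[187:337,290:490]
cv2.imwrite('pics/crop5.png',cv2.convertScaleAbs(cv2.resize(i,None,fx=4,fy=4,interpolation=cv2.INTER_CUBIC),alpha=1.5,beta=15))
E
```

```text
(no output)
```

View pics/crop5.png

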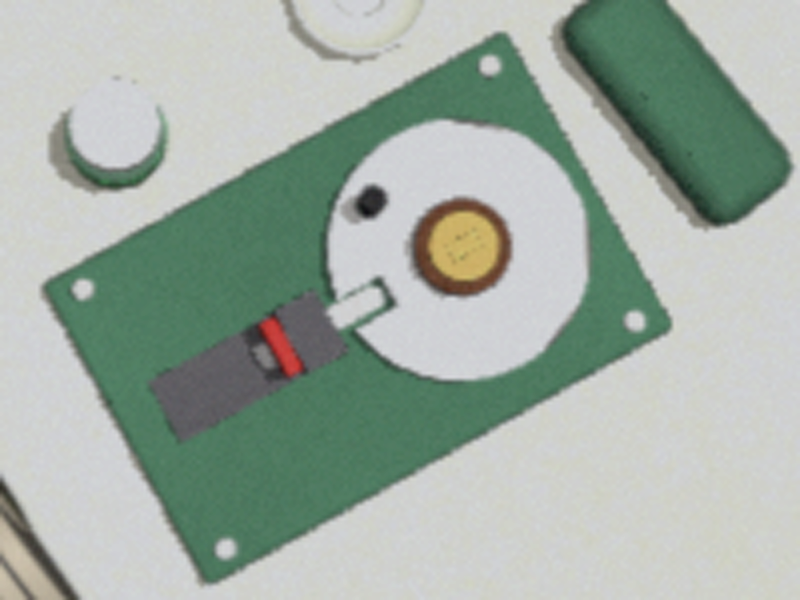

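The bar is home in the slot, with its nose at about (385,293) and the tab at (280,347), and nothing else has moved.

```bash
python3 -c "
from bench import r
print(r.close_job())"
```

```text
the job is handed in; nothing more can be done
None
```

The turntable is locked: the slot faces the bar, the bar is fully home against its stop, the hand is clear, and the last picture showed the jar, case and dish unmoved (the hammer was out of that view, but the arm never came near it); the job is handed in, and no verdict came back.

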